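# Set a dressing stone on the disc machine and start it slow and wet

## Task

Dress the glazed polishing disc: gently lay the grey dressing stone flat across the blue disc, down in the two forked ends of the stone rest, and let go of it. Then, on the sloping control desk, press the blue button (water), then the yellow (slow speed), then the green (start), each fully in and fully out again before the next. Press no button before the stone lies in its rest, never press the red stop, and leave the other things where they are.

Things in the scene. Friction and masses are not known exactly. Their poses are not given: they have to be found in the camera images.
- stone_center (a point): Dark grey dressing stone, a loose plain bar 48 x 150 x 24 mm, about 0.3 kg, lying flat on the table. The point is its centre, 12 mm above its underside; its y axis runs along its 150 mm length, z up. Either end may go either way.
- stone_rest (a point): Seat of the stone on the disc machine: the middle of the upper face of the blue 100 mm polishing disc, about 76 mm above the table, where the middle of the stone's underside comes to lie (the seated stone's centre is 12 mm higher). Its y axis is the direction of the stone's length, z up. Between the forks the stone's long sides are free, with only the disc below.
- machine: Disc machine, fixed: grey box with a steel drip pan 176 x 222 mm (rim 70 mm high); origin on the table under stone_rest, same axes. Dark steel forks at both ends of the rest, 56 to 86 mm from the middle along y: U-shaped, 53 mm wide inside (stone 48), end walls 159 mm apart (stone 150), walls to 90 mm high, flared lips to 97 mm. Copper water pipe to 112 mm high at x 40 to 78, y 37 to 64 mm.
- blue_button_top (a point): Middle of the face of the blue (water) button, a flat round cap 32 mm across that stands 11 mm out of its steel collar, on the desk's sloping face. Its z axis points straight out of the face, 35 degrees from vertical, towards the robot; x runs up the slope, y along the row. The button moves in along -z by 8 mm. The order of blue, yellow and green in the row changes.
- yellow_button_top (a point): The same for the yellow (slow speed) button.
- green_button_top (a point): The same for the green (start) button.
- blue_button (a joint): Travel of the blue button: 0 out, 0.008 m fully in. It is sprung: 1.5 N starts it, 5 N holds it fully in, and it comes back out when let go.
- yellow_button (a joint): The same for the yellow button.
- green_button (a joint): The same for the green button.
- red_stop_top (a point): Top of the red mushroom stop button, 40 mm across, always at the end of the row on the robot's right (the desk's -y end). Not to be pressed. Buttons stand 52 mm apart in the row, all at one height.
- red_stop (a joint): Travel of the red stop: 0 out, 0.008 m in.
- desk_visor_edge (a point): Middle of the outer edge of the clear splash visor, a 3 mm plate 212 mm wide with a black edge strip. It stands square out of the desk's sloping face 51 mm up the slope from the button centres and reaches 81 mm out (57 mm past the button faces), so it overhangs the buttons: a tool coming straight down strikes it, one tilted square to the face passes below it.
- control_desk: Green control desk, fixed, 216 mm wide (y, along the row), 121 mm deep, 107 mm high at the back plus the visor to 164 mm; origin on the table under its middle, x level and away from its sloping front, z up.
- dressing_stone: The dressing stone itself (origin at the centre of its underside).
- red_tile: Bystander: reddish granite tile 56 x 56 x 10 mm, loose, origin under its centre.
- beech_wedge: Bystander: wooden wedge 30 x 75 x 22 mm, loose, on the table between machine and desk; origin under its centre.

How it is judged:
By the outcome, as a careful person would: the job done as asked, in the order asked, and still so for the second after the job is handed in, with the robot touching nothing.
It also fails if it takes over 58 s, if anything falls off the work surface, if the arm or the gripper's body presses on something with over 40 N, if the wrist force passes 120 N, or if a joint passes its speed limit or range.

## Robot

A 6-joint arm with a two-finger parallel gripper is mounted at the origin on the work surface; the furniture and walls round the work are solid. World frame = base frame: x ahead of the robot, y to its left, z up, the work surface at z = 0. Lengths are in m, angles in degrees, forces in N, time in s.
With the tool pointing down it reaches from about 0.375 to 0.925 m from the base axis. Payload 5.7 kg.
Tool frame: the origin (TCP) lies at the very end of the fingers, on their centre line; the grasp point (between the pads) lies 19 mm behind it; z points along the fingers, x is the direction in which the jaws open and shut, and the axes are right-handed (so a half turn about z gives the same grasp; the last joint's range is limited). The gripper opens to 85 mm and grips with 20 to 120 N. Pads are 22 mm wide; open, the fingers measure 114 mm over their backs; the gripper's body (76 mm by 85 mm) begins 54 mm behind the grasp point. The pads swing forward as they close: fully open they stand 13 mm farther back than shut.
Start: joints at [65.598, 20.558, 86.54, -0, 72.909, -6.595], TCP at [0.183, 0.571, 0.231] pointing down, gripper open.
Joint ranges: [-170.27, 170.27], [-57.76, 135], [12.27, 136.19], [-55.21, 235.2], [11.17, 155.16], [-170.74, 170.74]. Speed limits (degrees/s): [136.94, 136.94, 180, 180, 180, 180].

## Interface

Orientations are given as [roll, pitch, yaw] about the fixed x, y, z axes, in that order (R = Rz(yaw) Ry(pitch) Rx(roll)).
In Python, from bench import r gives the robot as it stands.
- The arm moves only by the tool drive_tool, never from a script. Its argument "commands" is a list of rows, each an object of numbers: "tx", "ty", "tz": the shift along the tool's x, y, z normalised to -1 to 1, where 1 is 300 mm; "ax", "ay", "az": the turn, a rotation vector about the tool's x, y, z normalised to -1 to 1, where 1 is 45 degrees; "fingers": the closure, from -1 (fully open) to 1 (shut), so that 0 is half open. In form: [{"tx": .., "ty": .., "tz": .., "ax": .., "ay": .., "az": .., "fingers": ..}, ...]. A call has 1 to 20 rows; each row shifts and turns the commanded pose from where the row before left it, along the tool's axes as they then stand; what a row does not reach is not made up. A row lasts 1/10 s, in which the tool goes at most 50 mm and 8.59 degrees, less where a joint would pass 70% of its speed; a pose out of reach is approached as far as the arm can. A call with a number of a shift or a turn outside -1 to 1 is refused whole. A call with a gripper value outside its range is refused whole. The fingers move at their own pace and stop on an object; "grip_force" is the grip in N (left out, the last holds). Time passes only in rows, so rows that do not move let the fingers close. It gives the time, the measured TCP pose, the force and the opening at its end, in the units of the state.
- r.state(): the state, without advancing time (a new reading comes with each control period).
- r.get_image(name): name is "scene" or "top"; returns the picture (420x560x3 uint8, red, green, blue); there is no depth.
- r.camera_params(name): a dict with "mtx" (3x3 intrinsics, pixels), "cam_to_world" (4x4, takes a point from camera to world coordinates). Camera axes: x right, y down, z forward; pixel columns grow to the right and rows downward; lengths in m; the calibration is good to about 2 mm. A picture is of the moment at which its call begins. camera_params takes no time and is no camera call.
- r.hand_in(): hands the job in, once; it reports no verdict.
The state is a dict: "time_s": time; "joint_positions": joint angles; "qd": joint speeds; "joint_efforts": joint torques, N m; "eef_pos": TCP position; "tool_rot": TCP orientation; "wrist_force": force on the tool from outside, world axes, zero at the start; "wrist_torque": the same for the moment, N m; "opening": finger opening in m.
Only numpy, scipy, OpenCV 4.12 (cv2) and the standard library are available. Lean on these libraries where they do the work, as an engineer would, in place of code of your own. Each camera call takes 0.05 s, during which the arm holds its last target. There are 200 camera calls.

## Working session

There is one attempt and no reset: what is moved stays moved. The work goes in short steps, Python scripts to look and compute and a tool call to move; the robot and the scene stay as the last step left them, time stands still between calls to the robot, and variables do not carry over. Pictures are saved under pics/ and viewed, about 8 in all and at most 12, crops included, and the job is handed in when it is done.

Besides the shell and the picture viewer there is one more tool, called after "Request:" as a command line: name --argument value ..., lists and objects as JSON in quotes. drive_tool: Moves the arm, as the interface text tells. Scaled input: -1 to 1 covers 300 mm each way for a shift and 45 degrees each way for a turn. Its arguments: {"type":"object","properties":{"commands":{"type":"array","items":{"type":"object","properties":{"tx":{"type":"number","minimum":-1,"maximum":1},"ty":{"type":"number","minimum":-1,"maximum":1},"tz":{"type":"number","minimum":-1,"maximum":1},"ax":{"type":"number","minimum":-1,"maximum":1},"ay":{"type":"number","minimum":-1,"maximum":1},"az":{"type":"number","minimum":-1,"maximum":1},"fingers":{"type":"number"}}}},"grip_force":{"type":"number"}},"required":["commands"]}

```bash
mkdir -p pics; python3 - <<'E'
from bench import r
import cv2,numpy as np
np.set_printoptions(precision=4,suppress=True)
print(r.state())
for n in("scene","top"):
    p=r.camera_params(n);print(n,np.array(p["mtx"]),np.array(p["cam_to_world"]))
    im=r.get_image(n);cv2.imwrite(f"pics/{n}0.png",cv2.resize(im[:,:,::-1],(800,600),interpolation=cv2.INTER_CUBIC)); np.save(f"pics/{n}0.npy",im)
E
```

```text
{'time_s': 0.0, 'joint_positions': array([65.5972, 20.5974, 86.6004,  0.0012, 72.9072, -6.5956]), 'qd': array([ 0.0148,  0.0611, -0.0012, -0.0435,  0.054 , -0.0023]), 'joint_efforts': array([  0.0014, -52.7623, -27.861 ,  -0.0001,   0.013 ,   0.    ]), 'eef_pos': array([0.1832, 0.5706, 0.2304]), 'tool_rot': array([-179.9868,    0.1042,   72.1924]), 'wrist_force': array([-0.3389, -0.8291, -0.5053]), 'wrist_torque': array([ 0.027 ,  0.0279, -0.0159]), 'opening': 0.08537453807549264}
scene [[490.6504   0.     280.597 ]
 [  0.     490.6504 211.6721]
 [  0.       0.       1.    ]] [[ 0.6123 -0.4039  0.6797 -0.242 ]
 [-0.7904 -0.292   0.5385 -0.6541]
 [-0.019  -0.867  -0.498   0.7169]
 [ 0.      0.      0.      1.    ]]
top [[408.2699   0.     274.9204]
 [  0.     408.2699 208.24  ]
 [  0.       0.       1.    ]] [[-0.0019 -0.9858  0.1682  0.3966]
 [-0.9993 -0.0044 -0.0371  0.0353]
 [ 0.0373 -0.1681 -0.9851  1.168 ]
 [ 0.      0.      0.      1.    ]]
```

View pics/scene0.png

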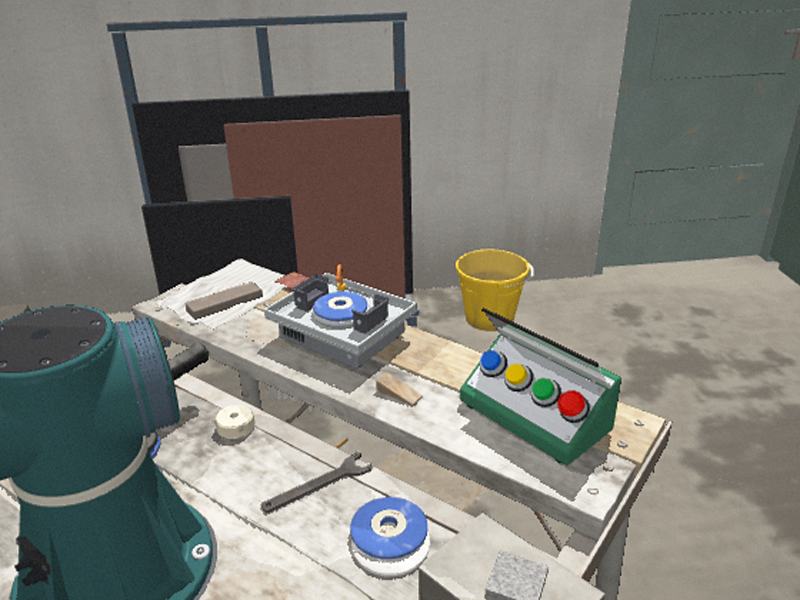

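View pics/top0.png

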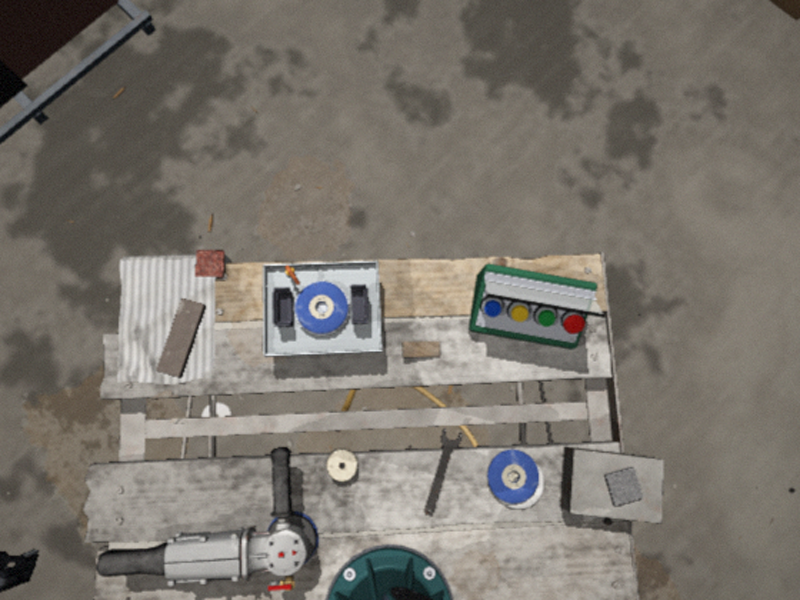

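Scene: stone at the left on a corrugated mat, machine in the middle, desk at the right with blue, yellow, green, red from left to right. I'll enlarge both areas.

```bash
cat > h.py <<'E'
import numpy as np
from bench import r
def cam(n):
    p=r.camera_params(n); return np.array(p["mtx"]),np.array(p["cam_to_world"])
def ray(n,u,v):
    K,T=cam(n); d=T[:3,:3]@np.linalg.solve(K,[u,v,1.]); return T[:3,3],d
def onz(n,u,v,z):
    c,d=ray(n,u,v); return c+d*(z-c[2])/d[2]
def proj(n,P):
    K,T=cam(n); q=K@(T[:3,:3].T@(np.asarray(P)-T[:3,3])); return q[:2]/q[2]
def tri(a,b):  # a=(u,v) top, b=(u,v) scene
    c1,d1=ray("top",*a);c2,d2=ray("scene",*b)
    s=np.linalg.lstsq(np.c_[d1,-d2],c2-c1,rcond=None)[0]
    p,q=c1+s[0]*d1,c2+s[1]*d2; return (p+q)/2,np.linalg.norm(p-q)
E
python3 - <<'E'
import numpy as np,cv2
t=np.load("pics/top0.npy")[:,:,::-1];s=np.load("pics/scene0.npy")[:,:,::-1]
def crop(im,u,v,w,h,k): return cv2.resize(im[v:v+h,u:u+w],None,fx=k,fy=k,interpolation=cv2.INTER_CUBIC)
cv2.imwrite("pics/tA.png",crop(t,80,170,200,110,4))
a=crop(t,325,180,100,70,8) ;cv2.imwrite("pics/tB.png",a)
cv2.imwrite("pics/sB.png",crop(s,315,205,130,120,5))
E
```

```text
(no output)
```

View pics/tA.png

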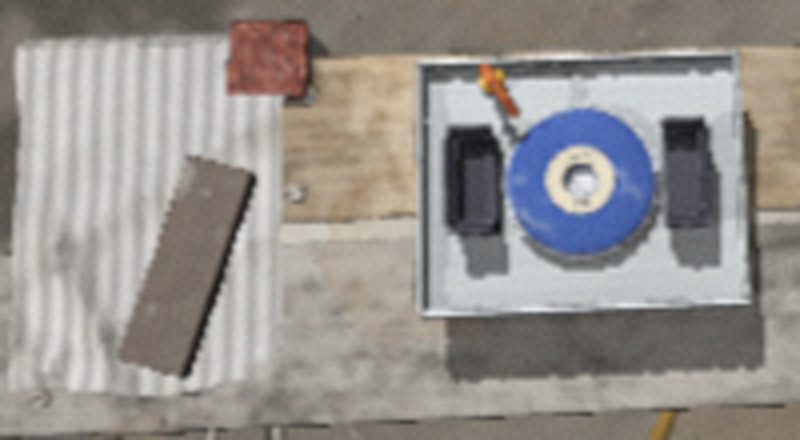

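View pics/tB.png

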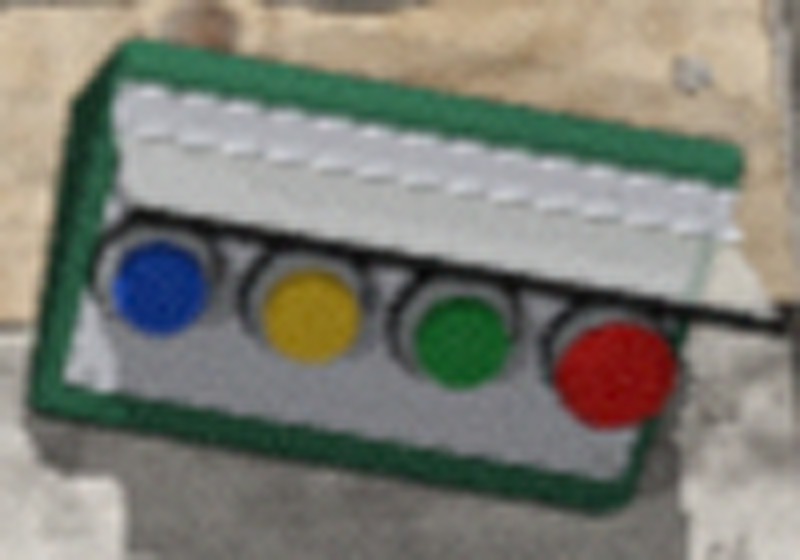

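View pics/sB.png

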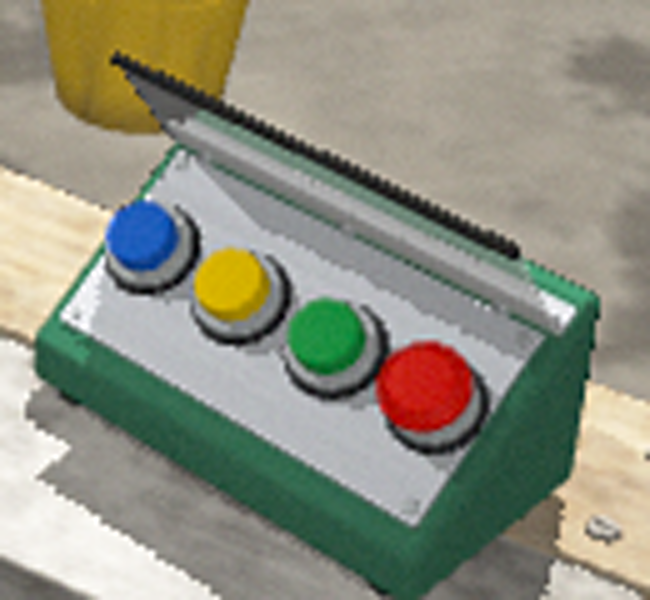

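```bash
python3 - <<'E'
from h import *
np.set_printoptions(precision=4,suppress=True)
f=lambda c,o,k:(o[0]+(c[0]+.5)/k-.5,o[1]+(c[1]+.5)/k-.5)
tA=lambda *c:f(c,(80,170),4); tB=lambda *c:f(c,(325,180),8); sB=lambda *c:f(c,(315,205),5)
print("tcp px",proj("top",r.state()["eef_pos"]),proj("scene",r.state()["eef_pos"]))
st=[onz("top",*tA(*c),.024) for c in((188,157),(254,173),(186,376),(120,359))]
print("stone",np.array(st),np.mean(st,0))
print("disc",onz("top",*tA(582,181),.076))
rim=[onz("top",*tA(*c),.070) for c in((418,62),(739,53),(751,303),(420,315))];print("rim",np.array(rim),np.mean(rim,0))
P=[]
for a,b in(((160,287),(143,236)),((311,316),(231,285)),((462,341),(326,336)),((616,375),(425,387))):
    p,e=tri(tB(*a),sB(*b));P.append(p);print(p,e)
print(np.diff(P,axis=0),np.linalg.norm(np.diff(P,axis=0),axis=1))
E
python3 - <<'E'
import numpy as np,cv2
s=np.load("pics/scene0.npy")[:,:,::-1]
cv2.imwrite("pics/sA.png",cv2.resize(s[180:260,120:300],None,fx=4.4,fy=4.4,interpolation=cv2.INTER_CUBIC))
E
```

```text
tcp px [  6.9368 380.2546] [ -7.187  167.2982]
stone [[0.5882 0.4085 0.024 ]
 [0.5771 0.3622 0.024 ]
 [0.436  0.401  0.024 ]
 [0.4476 0.4463 0.024 ]] [0.5122 0.4045 0.024 ]
disc [0.5643 0.1285 0.076 ]
rim [[0.647  0.2422 0.07  ]
 [0.6549 0.0229 0.07  ]
 [0.4827 0.0144 0.07  ]
 [0.4745 0.2348 0.07  ]] [0.5648 0.1286 0.07  ]
[ 0.5631 -0.1944  0.0822] 0.00013068007733884978
[ 0.5532 -0.2455  0.0825] 6.576006676597814e-05
[ 0.5447 -0.2966  0.0826] 0.00047862516004338923
[ 0.5328 -0.3475  0.0864] 0.0002552741490497372
[[-0.0098 -0.0511  0.0002]
 [-0.0085 -0.0511  0.0001]
 [-0.0119 -0.0509  0.0038]] [0.052  0.0518 0.0524]
```

View pics/sA.png

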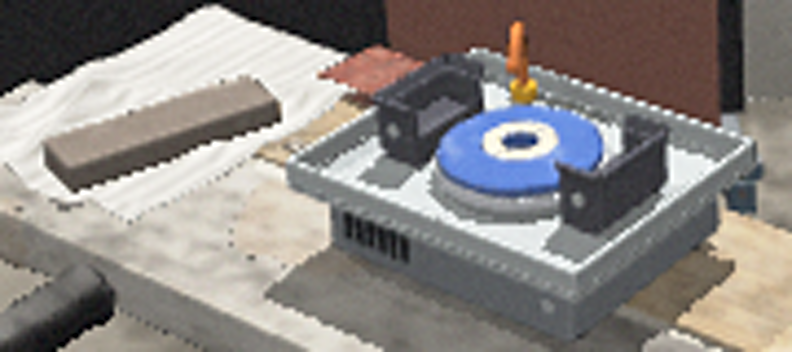

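```bash
cat >> h.py <<'E'
from scipy.spatial.transform import Rotation as Ro
def delta(pos,Rt,s=None):
    """tool-frame shift /300mm and rotvec /45deg from the current pose to (pos,Rt)"""
    s=s or r.state(); R=Ro.from_euler("xyz",s["tool_rot"],degrees=True)
    return R.inv().apply(np.array(pos)-s["eef_pos"])/.3, (R.inv()*Rt).as_rotvec(degrees=True)/45
def down(yaw): return Ro.from_euler("xyz",[180,0,yaw],degrees=True)
E
python3 - <<'E'
from h import *
np.set_printoptions(precision=4,suppress=True)
f=lambda c,o,k:(o[0]+(c[0]+.5)/k-.5,o[1]+(c[1]+.5)/k-.5)
tA=lambda *c:f(c,(80,170),4); sA=lambda *c:f(c,(120,180),4.4)
C=[]
for a,b in(((188,157),(252,77)),((254,173),(280,103)),((186,376),(72,165)),((120,359),(45,145))):
    p,e=tri(tA(*a),sA(*b));C.append(p);print(p,e, onz("scene",*sA(*b),.024))
print(np.mean(C,0)); print("disc",tri(tA(582,181),sA(520,142)))
print(delta([.512,.4045,.15],down(74.7)))
E
```

```text
[0.5904 0.4073 0.0223] 0.005040240775526156 [0.59   0.4028 0.024 ]
[0.5777 0.3623 0.0222] 0.000984259102276017 [0.5759 0.3593 0.024 ]
[0.436  0.3993 0.0287] 0.0005811793462436028 [0.4409 0.4063 0.024 ]
[0.4485 0.4464 0.0216] 0.0022342034650309605 [0.4468 0.4417 0.024 ]
[0.5132 0.4038 0.0237]
disc (array([0.5643, 0.1283, 0.0771]), np.float64(0.0004140171377516336))
(array([-0.1917,  1.2128,  0.2686]), array([-0.0003,  0.0022, -0.0557]))
```

Request:
drive_tool --commands '[{"tx": -0.019,"ty": 0.121,"tz": 0.027,"fingers": -1},{"tx": -0.019,"ty": 0.121,"tz": 0.027},{"tx": -0.019,"ty": 0.121,"tz": 0.027},{"tx": -0.019,"ty": 0.121,"tz": 0.027},{"tx": -0.019,"ty": 0.121,"tz": 0.027},{"tx": -0.019,"ty": 0.121,"tz": 0.027},{"tx": -0.019,"ty": 0.121,"tz": 0.027},{"tx": -0.019,"ty": 0.121,"tz": 0.027},{"tx": -0.019,"ty": 0.121,"tz": 0.027},{"tx": -0.019,"ty": 0.121,"tz": 0.027},{"az": -0.056},{},{}]'

```text
schema error: expected keys tx, ty, tz, ax, ay, az, fingers
```

```bash
python3 - <<'E'
from h import *
np.set_printoptions(precision=4,suppress=True)
s=r.state();print(s["time_s"],s["eef_pos"],s["tool_rot"],s["wrist_force"])
print(delta([.513,.404,.003],down(74.7)))
E
```

```text
0.1 [0.1832 0.5707 0.2305] [-179.9901    0.098    72.1939] [0.9408 0.1668 0.3655]
(array([-0.1915,  1.2166,  0.7586]), array([-0.0003,  0.0022, -0.0557]))
```

All keys are required in every row.

Request:
drive_tool --commands '[{"tx": -0.019,"ty": 0.121,"tz": 0.027,"ax": 0,"ay": 0,"az": 0,"fingers": -1},{"tx": -0.019,"ty": 0.121,"tz": 0.027,"ax": 0,"ay": 0,"az": 0,"fingers": -1},{"tx": -0.019,"ty": 0.121,"tz": 0.027,"ax": 0,"ay": 0,"az": 0,"fingers": -1},{"tx": -0.019,"ty": 0.121,"tz": 0.027,"ax": 0,"ay": 0,"az": 0,"fingers": -1},{"tx": -0.019,"ty": 0.121,"tz": 0.027,"ax": 0,"ay": 0,"az": 0,"fingers": -1},{"tx": -0.019,"ty": 0.121,"tz": 0.027,"ax": 0,"ay": 0,"az": 0,"fingers": -1},{"tx": -0.019,"ty": 0.121,"tz": 0.027,"ax": 0,"ay": 0,"az": 0,"fingers": -1},{"tx": -0.019,"ty": 0.121,"tz": 0.027,"ax": 0,"ay": 0,"az": 0,"fingers": -1},{"tx": -0.019,"ty": 0.121,"tz": 0.027,"ax": 0,"ay": 0,"az": 0,"fingers": -1},{"tx": -0.019,"ty": 0.121,"tz": 0.027,"ax": 0,"ay": 0,"az": 0,"fingers": -1},{"tx": 0,"ty": 0,"tz": 0,"ax": 0,"ay": 0,"az": -0.056,"fingers": -1},{"tx": 0,"ty": 0,"tz": 0,"ax": 0,"ay": 0,"az": 0,"fingers": -1},{"tx": 0,"ty": 0,"tz": 0,"ax": 0,"ay": 0,"az": 0,"fingers": -1}]'

```text
time_s: 1.4
eef_pos: [0.5111, 0.4058, 0.1499]
tool_rot: [-179.9, 0.0, 74.6]
wrist_force: [-0.1, -0.1, 1.0]
opening: 0.0851
```

```bash
python3 - <<'E'
from h import *
np.set_printoptions(precision=4,suppress=True)
s=r.state();print(s["time_s"],s["eef_pos"],s["tool_rot"],s["wrist_force"])
print(delta([.513,.404,.003],down(74.7)))
E
```

```text
1.4 [0.5111 0.4058 0.1499] [-179.9478    0.0403   74.6466] [-0.0536 -0.121   1.0145]
(array([-0.0039,  0.0082,  0.4897]), array([-0.0012,  0.0009, -0.0012]))
```

Request:
drive_tool --commands '[{"tx": -0.004,"ty": 0.008,"tz": 0.1,"ax": 0,"ay": 0,"az": 0,"fingers": -1},{"tx": 0,"ty": 0,"tz": 0.1,"ax": 0,"ay": 0,"az": 0,"fingers": -1},{"tx": 0,"ty": 0,"tz": 0.1,"ax": 0,"ay": 0,"az": 0,"fingers": -1},{"tx": 0,"ty": 0,"tz": 0.1,"ax": 0,"ay": 0,"az": 0,"fingers": -1},{"tx": 0,"ty": 0,"tz": 0.05,"ax": 0,"ay": 0,"az": 0,"fingers": -1},{"tx": 0,"ty": 0,"tz": 0.036,"ax": 0,"ay": 0,"az": 0,"fingers": -1},{"tx": 0,"ty": 0,"tz": 0,"ax": 0,"ay": 0,"az": 0,"fingers": -1},{"tx": 0,"ty": 0,"tz": 0,"ax": 0,"ay": 0,"az": 0,"fingers": -1}]'

```text
time_s: 2.2
eef_pos: [0.5142, 0.4048, 0.0055]
tool_rot: [179.9, -0.1, 74.7]
wrist_force: [0.3, -0.1, 0.2]
opening: 0.0853
```

Request:
drive_tool --commands '[{"tx": 0,"ty": 0,"tz": 0,"ax": 0,"ay": 0,"az": 0,"fingers": 1},{"tx": 0,"ty": 0,"tz": 0,"ax": 0,"ay": 0,"az": 0,"fingers": 1},{"tx": 0,"ty": 0,"tz": 0,"ax": 0,"ay": 0,"az": 0,"fingers": 1},{"tx": 0,"ty": 0,"tz": 0,"ax": 0,"ay": 0,"az": 0,"fingers": 1},{"tx": 0,"ty": 0,"tz": 0,"ax": 0,"ay": 0,"az": 0,"fingers": 1},{"tx": 0,"ty": 0,"tz": 0,"ax": 0,"ay": 0,"az": 0,"fingers": 1},{"tx": 0,"ty": 0,"tz": 0,"ax": 0,"ay": 0,"az": 0,"fingers": 1},{"tx": 0,"ty": 0,"tz": 0,"ax": 0,"ay": 0,"az": 0,"fingers": 1},{"tx": 0,"ty": 0,"tz": 0,"ax": 0,"ay": 0,"az": 0,"fingers": 1},{"tx": 0,"ty": 0,"tz": 0,"ax": 0,"ay": 0,"az": 0,"fingers": 1}]' --grip_force 50

```text
time_s: 3.2
eef_pos: [0.5146, 0.4048, 0.0059]
tool_rot: [179.9, -0.1, 74.7]
wrist_force: [-1.0, 0.6, 5.7]
opening: 0.0473
```

Request:
drive_tool --commands '[{"tx": 0,"ty": 0,"tz": -0.03,"ax": 0,"ay": 0,"az": 0,"fingers": 1},{"tx": 0,"ty": 0,"tz": -0.07,"ax": 0,"ay": 0,"az": 0,"fingers": 1},{"tx": 0,"ty": 0,"tz": -0.1,"ax": 0,"ay": 0,"az": 0,"fingers": 1},{"tx": 0,"ty": 0,"tz": -0.1,"ax": 0,"ay": 0,"az": 0,"fingers": 1},{"tx": 0,"ty": 0,"tz": -0.1,"ax": 0,"ay": 0,"az": 0,"fingers": 1},{"tx": 0,"ty": 0,"tz": -0.1,"ax": 0,"ay": 0,"az": 0,"fingers": 1},{"tx": 0,"ty": 0,"tz": -0.07,"ax": 0,"ay": 0,"az": 0,"fingers": 1},{"tx": 0,"ty": 0,"tz": 0,"ax": 0,"ay": 0,"az": 0,"fingers": 1},{"tx": 0,"ty": 0,"tz": 0,"ax": 0,"ay": 0,"az": 0,"fingers": 1}]'

```text
time_s: 4.1
eef_pos: [0.5133, 0.4038, 0.1752]
tool_rot: [-180.0, 0.0, 74.7]
wrist_force: [0.4, 0.3, -4.0]
opening: 0.0474
```

```bash
python3 - <<'E'
from h import *
np.set_printoptions(precision=4,suppress=True)
s=r.state();print(s["time_s"],s["eef_pos"],s["tool_rot"],s["wrist_force"],s["opening"])
print(delta([.5643,.1284,.17],down(2.4)))
E
```

```text
4.1 [0.5133 0.4038 0.1752] [-179.9914    0.0214   74.7108] [ 0.3978  0.3149 -3.9635] 0.047426556030693345
(array([-0.8408,  0.4062,  0.0176]), array([0.0001, 0.0005, 1.6069]))
```

Request:
drive_tool --commands '[{"tx": -0.0934,"ty": 0.0451,"tz": 0,"ax": 0,"ay": 0,"az": 0,"fingers": 1},{"tx": -0.0934,"ty": 0.0451,"tz": 0,"ax": 0,"ay": 0,"az": 0,"fingers": 1},{"tx": -0.0934,"ty": 0.0451,"tz": 0,"ax": 0,"ay": 0,"az": 0,"fingers": 1},{"tx": -0.0934,"ty": 0.0451,"tz": 0,"ax": 0,"ay": 0,"az": 0,"fingers": 1},{"tx": -0.0934,"ty": 0.0451,"tz": 0,"ax": 0,"ay": 0,"az": 0,"fingers": 1},{"tx": -0.0934,"ty": 0.0451,"tz": 0,"ax": 0,"ay": 0,"az": 0,"fingers": 1},{"tx": -0.0934,"ty": 0.0451,"tz": 0,"ax": 0,"ay": 0,"az": 0,"fingers": 1},{"tx": -0.0934,"ty": 0.0451,"tz": 0,"ax": 0,"ay": 0,"az": 0,"fingers": 1},{"tx": -0.0934,"ty": 0.0451,"tz": 0,"ax": 0,"ay": 0,"az": 0,"fingers": 1},{"tx": 0,"ty": 0,"tz": 0,"ax": 0,"ay": 0,"az": 0.1607,"fingers": 1},{"tx": 0,"ty": 0,"tz": 0,"ax": 0,"ay": 0,"az": 0.1607,"fingers": 1},{"tx": 0,"ty": 0,"tz": 0,"ax": 0,"ay": 0,"az": 0.1607,"fingers": 1},{"tx": 0,"ty": 0,"tz": 0,"ax": 0,"ay": 0,"az": 0.1607,"fingers": 1},{"tx": 0,"ty": 0,"tz": 0,"ax": 0,"ay": 0,"az": 0.1607,"fingers": 1},{"tx": 0,"ty": 0,"tz": 0,"ax": 0,"ay": 0,"az": 0.1607,"fingers": 1},{"tx": 0,"ty": 0,"tz": 0,"ax": 0,"ay": 0,"az": 0.1607,"fingers": 1},{"tx": 0,"ty": 0,"tz": 0,"ax": 0,"ay": 0,"az": 0.1607,"fingers": 1},{"tx": 0,"ty": 0,"tz": 0,"ax": 0,"ay": 0,"az": 0.1607,"fingers": 1},{"tx": 0,"ty": 0,"tz": 0,"ax": 0,"ay": 0,"az": 0.1607,"fingers": 1}]'

```text
time_s: 6.0
eef_pos: [0.5629, 0.1286, 0.1732]
tool_rot: [180.0, 0.3, 2.1]
wrist_force: [-0.1, 0.5, -2.9]
opening: 0.047
```

Request:
drive_tool --commands '[{"tx": 0,"ty": 0,"tz": 0,"ax": 0,"ay": 0,"az": 0,"fingers": 1},{"tx": 0,"ty": 0,"tz": 0,"ax": 0,"ay": 0,"az": 0,"fingers": 1},{"tx": 0,"ty": 0,"tz": 0,"ax": 0,"ay": 0,"az": 0,"fingers": 1}]'

```text
time_s: 6.3
eef_pos: [0.564, 0.1287, 0.1747]
tool_rot: [180.0, 0.1, 2.5]
wrist_force: [-0.7, -0.2, -2.7]
opening: 0.0469
```

```bash
python3 - <<'E'
from h import *
import cv2
np.set_printoptions(precision=4,suppress=True)
t=r.get_image("top")[:,:,::-1];s=r.get_image("scene")[:,:,::-1]
z=lambda im,u,v,w,h,k:cv2.resize(im[v:v+h,u:u+w],None,fx=k,fy=k,interpolation=cv2.INTER_CUBIC)
cv2.imwrite("pics/m1.png",np.vstack([z(t,165,170,120,48,6),z(s,180,160,120,50,6)]))
s=r.state();print(s["time_s"],s["eef_pos"],s["tool_rot"],s["wrist_force"],s["opening"])
print(delta([.5643,.1284,.17],down(2.4)))
E
```

```text
6.4 [0.5644 0.1287 0.1751] [179.9927   0.04     2.4811] [-0.4463  0.4921 -2.7393] 0.04753816366054822
(array([-0.0004,  0.0011,  0.0171]), array([0.0002, 0.0009, 0.0018]))
```

View pics/m1.png

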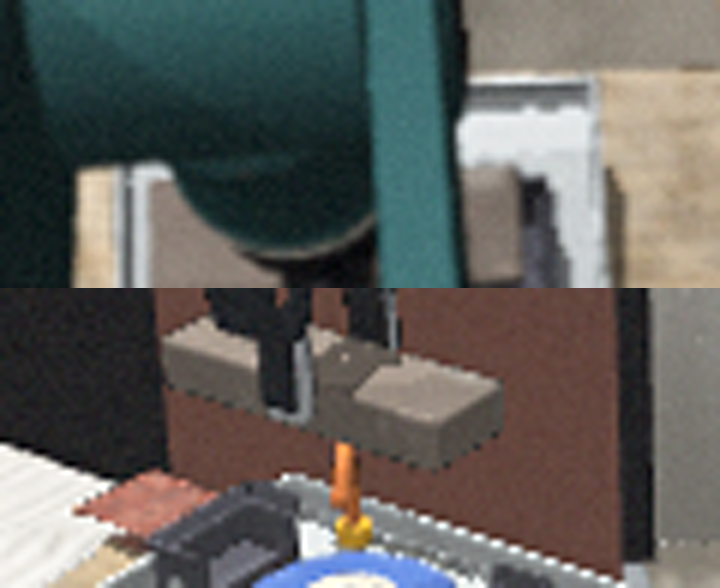

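```bash
python3 - <<'E'
from h import *
np.set_printoptions(precision=1,suppress=True)
s=r.state();R=Ro.from_euler("z",2.45,degrees=True)
c=s["eef_pos"]-[0,0,.0059]
for x in(-.024,.024):
  for y in(-.075,.075):
    for z in(0,.024):
      P=c+R.apply([x,y,z]);a=(proj("top",P)-[165,170]+.5)*6-.5;b=(proj("scene",P)-[180,160]+.5)*6-.5+[0,288]
      print(x,y,z,a,b)
E
```

```text
-0.024 -0.075 0 [528.3 287.6] [439.3 479.3]
-0.024 -0.075 0.024 [527.3 278.9] [436.4 426. ]
-0.024 0.075 0 [161.  301.8] [164.3 390.8]
-0.024 0.075 0.024 [151.2 293.4] [159.  339.8]
0.024 -0.075 0 [524.2 173.2] [510.7 434.5]
0.024 -0.075 0.024 [523.1 161.8] [508.7 382.2]
0.024 0.075 0 [159.8 186.5] [238.7 350.9]
0.024 0.075 0.024 [150.  175.4] [234.2 300.9]
```

Held stone at front-right corner (436,425) predicted vs about (432,425) seen. It is within 1–2 mm in y, so I shift slightly and lower it.

Request:
drive_tool --commands '[{"tx": 0,"ty": 0.005,"tz": 0.03,"ax": 0,"ay": 0,"az": 0,"fingers": 1},{"tx": 0,"ty": 0,"tz": 0.06,"ax": 0,"ay": 0,"az": 0,"fingers": 1},{"tx": 0,"ty": 0,"tz": 0.06,"ax": 0,"ay": 0,"az": 0,"fingers": 1},{"tx": 0,"ty": 0,"tz": 0.04,"ax": 0,"ay": 0,"az": 0,"fingers": 1},{"tx": 0,"ty": 0,"tz": 0.02,"ax": 0,"ay": 0,"az": 0,"fingers": 1},{"tx": 0,"ty": 0,"tz": 0.02,"ax": 0,"ay": 0,"az": 0,"fingers": 1},{"tx": 0,"ty": 0,"tz": 0.02,"ax": 0,"ay": 0,"az": 0,"fingers": 1},{"tx": 0,"ty": 0,"tz": 0.01,"ax": 0,"ay": 0,"az": 0,"fingers": 1},{"tx": 0,"ty": 0,"tz": 0,"ax": 0,"ay": 0,"az": 0,"fingers": 1},{"tx": 0,"ty": 0,"tz": 0,"ax": 0,"ay": 0,"az": 0,"fingers": 1}]'

```text
time_s: 7.4
eef_pos: [0.5649, 0.1273, 0.0978]
tool_rot: [180.0, -0.0, 2.4]
wrist_force: [-0.7, 0.2, -2.4]
opening: 0.0469
```

Request:
drive_tool --commands '[{"tx": 0,"ty": 0,"tz": 0.01,"ax": 0,"ay": 0,"az": 0,"fingers": 1},{"tx": 0,"ty": 0,"tz": 0.01,"ax": 0,"ay": 0,"az": 0,"fingers": 1},{"tx": 0,"ty": 0,"tz": 0.007,"ax": 0,"ay": 0,"az": 0,"fingers": 1},{"tx": 0,"ty": 0,"tz": 0.007,"ax": 0,"ay": 0,"az": 0,"fingers": 1},{"tx": 0,"ty": 0,"tz": 0,"ax": 0,"ay": 0,"az": 0,"fingers": 1},{"tx": 0,"ty": 0,"tz": 0,"ax": 0,"ay": 0,"az": 0,"fingers": 1}]'

```text
time_s: 8.0
eef_pos: [0.5646, 0.1273, 0.0872]
tool_rot: [180.0, 0.0, 2.4]
wrist_force: [1.2, 0.8, -3.3]
opening: 0.0471
```

Request:
drive_tool --commands '[{"tx": 0,"ty": 0,"tz": 0.0033,"ax": 0,"ay": 0,"az": 0,"fingers": 1},{"tx": 0,"ty": 0,"tz": 0.0033,"ax": 0,"ay": 0,"az": 0,"fingers": 1},{"tx": 0,"ty": 0,"tz": 0.0033,"ax": 0,"ay": 0,"az": 0,"fingers": 1},{"tx": 0,"ty": 0,"tz": 0,"ax": 0,"ay": 0,"az": 0,"fingers": 1},{"tx": 0,"ty": 0,"tz": 0,"ax": 0,"ay": 0,"az": 0,"fingers": 1}]'

```text
time_s: 8.5
eef_pos: [0.5647, 0.1273, 0.0843]
tool_rot: [180.0, 0.0, 2.4]
wrist_force: [0.3, -0.2, -2.1]
opening: 0.0467
```

Request:
drive_tool --commands '[{"tx": 0,"ty": 0,"tz": 0.0033,"ax": 0,"ay": 0,"az": 0,"fingers": 1},{"tx": 0,"ty": 0,"tz": 0,"ax": 0,"ay": 0,"az": 0,"fingers": 1},{"tx": 0,"ty": 0,"tz": 0,"ax": 0,"ay": 0,"az": 0,"fingers": 1}]'

```text
time_s: 8.8
eef_pos: [0.5647, 0.1273, 0.0833]
tool_rot: [180.0, 0.0, 2.4]
wrist_force: [0.0, -0.1, -2.1]
opening: 0.0471
```

Request:
drive_tool --commands '[{"tx": 0,"ty": 0,"tz": 0.0033,"ax": 0,"ay": 0,"az": 0,"fingers": 1},{"tx": 0,"ty": 0,"tz": 0,"ax": 0,"ay": 0,"az": 0,"fingers": 1},{"tx": 0,"ty": 0,"tz": 0,"ax": 0,"ay": 0,"az": 0,"fingers": 1}]'

```text
time_s: 9.1
eef_pos: [0.5646, 0.1273, 0.0823]
tool_rot: [180.0, 0.0, 2.4]
wrist_force: [-0.2, -0.2, -3.0]
opening: 0.0474
```

Request:
drive_tool --commands '[{"tx": 0,"ty": 0,"tz": 0.002,"ax": 0,"ay": 0,"az": 0,"fingers": 1},{"tx": 0,"ty": 0,"tz": 0,"ax": 0,"ay": 0,"az": 0,"fingers": 1},{"tx": 0,"ty": 0,"tz": 0,"ax": 0,"ay": 0,"az": 0,"fingers": 1}]'

```text
time_s: 9.4
eef_pos: [0.5648, 0.1273, 0.0819]
tool_rot: [180.0, -0.0, 2.4]
wrist_force: [-0.0, 0.3, -0.7]
opening: 0.0471
```

Contact at z ≈ 0.082, as predicted. Release.

Request:
drive_tool --commands '[{"tx": 0,"ty": 0,"tz": 0.001,"ax": 0,"ay": 0,"az": 0,"fingers": 1},{"tx": 0,"ty": 0,"tz": 0,"ax": 0,"ay": 0,"az": 0,"fingers": 1},{"tx": 0,"ty": 0,"tz": 0,"ax": 0,"ay": 0,"az": 0,"fingers": -0.3},{"tx": 0,"ty": 0,"tz": 0,"ax": 0,"ay": 0,"az": 0,"fingers": -0.6},{"tx": 0,"ty": 0,"tz": 0,"ax": 0,"ay": 0,"az": 0,"fingers": -0.6},{"tx": 0,"ty": 0,"tz": 0,"ax": 0,"ay": 0,"az": 0,"fingers": -0.6},{"tx": 0,"ty": 0,"tz": 0,"ax": 0,"ay": 0,"az": 0,"fingers": -0.6},{"tx": 0,"ty": 0,"tz": 0,"ax": 0,"ay": 0,"az": 0,"fingers": -0.6}]' --grip_force 20

```text
time_s: 10.2
eef_pos: [0.5647, 0.1273, 0.0814]
tool_rot: [180.0, 0.0, 2.4]
wrist_force: [-0.1, 0.4, 0.1]
opening: 0.0682
```

Request:
drive_tool --commands '[{"tx": 0,"ty": 0,"tz": -0.03,"ax": 0,"ay": 0,"az": 0,"fingers": -0.6},{"tx": 0,"ty": 0,"tz": -0.05,"ax": 0,"ay": 0,"az": 0,"fingers": -0.6},{"tx": 0,"ty": 0,"tz": -0.1,"ax": 0,"ay": 0,"az": 0,"fingers": -0.6},{"tx": 0,"ty": 0,"tz": -0.12,"ax": 0,"ay": 0,"az": 0,"fingers": -0.6},{"tx": 0,"ty": 0,"tz": -0.12,"ax": 0,"ay": 0,"az": 0,"fingers": -0.6},{"tx": 0,"ty": 0,"tz": -0.12,"ax": 0,"ay": 0,"az": 0,"fingers": -0.6},{"tx": 0,"ty": 0,"tz": -0.06,"ax": 0,"ay": 0,"az": 0,"fingers": -0.6},{"tx": 0,"ty": 0,"tz": 0,"ax": 0,"ay": 0,"az": 0,"fingers": 1},{"tx": 0,"ty": 0,"tz": 0,"ax": 0,"ay": 0,"az": 0,"fingers": 1}]'

```text
time_s: 11.1
eef_pos: [0.5645, 0.1273, 0.2616]
tool_rot: [180.0, -0.0, 2.4]
wrist_force: [-0.1, -0.4, 0.2]
opening: 0.0401
```

```bash
python3 - <<'E'
from h import *
import cv2
np.set_printoptions(precision=4,suppress=True)
s=r.get_image("scene")[:,:,::-1]
cv2.imwrite("pics/m2.png",cv2.resize(s[180:260,180:300],None,fx=6,fy=6,interpolation=cv2.INTER_CUBIC))
s=r.state();print(s["time_s"],s["eef_pos"],s["wrist_force"],s["opening"])
b=np.array([.5631,-.1944,.0823]);g=np.array([.5447,-.2966,.0823])
y=(b-g)/np.linalg.norm(b-g);h=np.array([y[1],-y[0],0]);a=np.radians(35)
zb=-np.sin(a)*h+[0,0,np.cos(a)];xb=np.cos(a)*h+[0,0,np.sin(a)]
Rt=Ro.from_matrix(np.c_[xb,-y,-zb]); np.save("Rt.npy",Rt.as_matrix())
print(Rt.as_euler("xyz",degrees=True),zb,xb)
print("pre",b+.1*zb,delta(b+.1*zb,Rt))
# orientation rotate only, then translations in the tilted frame
d=Rt.inv().apply(b+.1*zb-s["eef_pos"])/.3;print("tilted-frame shift",d)
E
```

```text
11.15 [0.5638 0.1272 0.2606] [-0.1713  0.1884 -0.736 ] 0.03252430380801089
[180.     -35.     -10.2061] [-0.5645  0.1016  0.8192] [ 0.8062 -0.1451  0.5736]
pre [ 0.5066 -0.1842  0.1642] (array([-0.2334,  1.0292,  0.3218]), array([-0.0851,  0.7766,  0.2715]))
tilted-frame shift [-0.1872  1.0555  0.261 ]
```

View pics/m2.png

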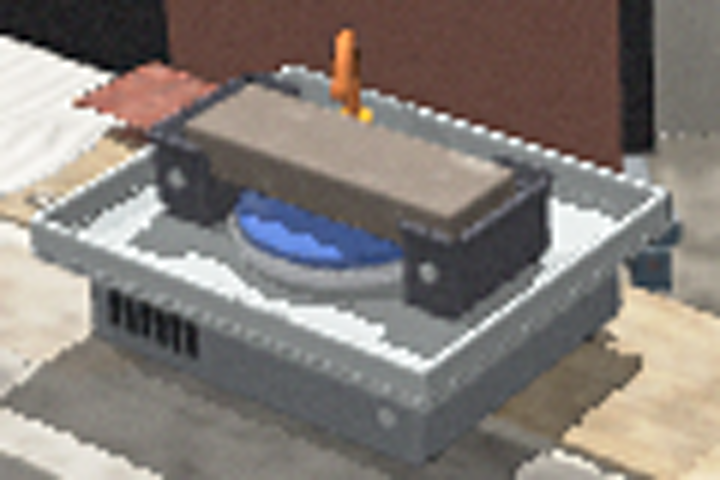

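The stone lies flat in both forks: its ends sit inside the fork walls near (200,125) and (480,195), and the blue disc shows beneath. Next, tilt the tool square to the desk face and move in front of blue.

Request:
drive_tool --commands '[{"tx": 0,"ty": 0,"tz": 0,"ax": -0.0142,"ay": 0.1294,"az": 0.0453,"fingers": 1},{"tx": 0,"ty": 0,"tz": 0,"ax": -0.0142,"ay": 0.1294,"az": 0.0453,"fingers": 1},{"tx": 0,"ty": 0,"tz": 0,"ax": -0.0142,"ay": 0.1294,"az": 0.0453,"fingers": 1},{"tx": 0,"ty": 0,"tz": 0,"ax": -0.0142,"ay": 0.1294,"az": 0.0453,"fingers": 1},{"tx": 0,"ty": 0,"tz": 0,"ax": -0.0142,"ay": 0.1294,"az": 0.0453,"fingers": 1},{"tx": 0,"ty": 0,"tz": 0,"ax": -0.0142,"ay": 0.1294,"az": 0.0453,"fingers": 1},{"tx": -0.0187,"ty": 0.1056,"tz": 0.0261,"ax": 0,"ay": 0,"az": 0,"fingers": 1},{"tx": -0.0187,"ty": 0.1056,"tz": 0.0261,"ax": 0,"ay": 0,"az": 0,"fingers": 1},{"tx": -0.0187,"ty": 0.1056,"tz": 0.0261,"ax": 0,"ay": 0,"az": 0,"fingers": 1},{"tx": -0.0187,"ty": 0.1056,"tz": 0.0261,"ax": 0,"ay": 0,"az": 0,"fingers": 1},{"tx": -0.0187,"ty": 0.1056,"tz": 0.0261,"ax": 0,"ay": 0,"az": 0,"fingers": 1},{"tx": -0.0187,"ty": 0.1056,"tz": 0.0261,"ax": 0,"ay": 0,"az": 0,"fingers": 1},{"tx": -0.0187,"ty": 0.1056,"tz": 0.0261,"ax": 0,"ay": 0,"az": 0,"fingers": 1},{"tx": -0.0187,"ty": 0.1056,"tz": 0.0261,"ax": 0,"ay": 0,"az": 0,"fingers": 1},{"tx": -0.0187,"ty": 0.1056,"tz": 0.0261,"ax": 0,"ay": 0,"az": 0,"fingers": 1},{"tx": -0.0187,"ty": 0.1056,"tz": 0.0261,"ax": 0,"ay": 0,"az": 0,"fingers": 1},{"tx": 0,"ty": 0,"tz": 0,"ax": 0,"ay": 0,"az": 0,"fingers": 1},{"tx": 0,"ty": 0,"tz": 0,"ax": 0,"ay": 0,"az": 0,"fingers": 1},{"tx": 0,"ty": 0,"tz": 0,"ax": 0,"ay": 0,"az": 0,"fingers": 1}]'

```text
time_s: 13.05
eef_pos: [0.5129, -0.1475, 0.1738]
tool_rot: [-179.9, -34.1, -10.0]
wrist_force: [-0.9, 0.0, -0.3]
opening: -0.0002
```

```bash
cat > b.py <<'E'
from h import *
import sys
np.set_printoptions(precision=4,suppress=True)
Rt=Ro.from_matrix(np.load("Rt.npy"));z=-Rt.as_matrix()[:,2]
B=dict(b=[.5631,-.1944,.0823],y=[.5536,-.2455,.0824],g=[.5447,-.2966,.0825])
s=r.state();print(s["time_s"],s["eef_pos"],s["tool_rot"],"out-force",s["wrist_force"]@z,s["opening"])
print(delta(B[sys.argv[1]],Rt,s))
E
python3 b.py b
```

```text
13.05 [ 0.5129 -0.1475  0.1738] [-179.8698  -34.1425  -10.0315] out-force 0.3001008330739835 -0.00020194810513389085
(array([-0.0123,  0.1256,  0.3601]), array([-0.0051,  0.0191,  0.0032]))
```

Request:
drive_tool --commands '[{"tx": 0,"ty": 0,"tz": 0,"ax": -0.0051,"ay": 0.0191,"az": 0.0032,"fingers": 1},{"tx": -0.006,"ty": 0.063,"tz": 0,"ax": 0,"ay": 0,"az": 0,"fingers": 1},{"tx": -0.006,"ty": 0.063,"tz": 0,"ax": 0,"ay": 0,"az": 0,"fingers": 1},{"tx": 0,"ty": 0,"tz": 0.08,"ax": 0,"ay": 0,"az": 0,"fingers": 1},{"tx": 0,"ty": 0,"tz": 0.08,"ax": 0,"ay": 0,"az": 0,"fingers": 1},{"tx": 0,"ty": 0,"tz": 0.08,"ax": 0,"ay": 0,"az": 0,"fingers": 1},{"tx": 0,"ty": 0,"tz": 0.05,"ax": 0,"ay": 0,"az": 0,"fingers": 1},{"tx": 0,"ty": 0,"tz": 0,"ax": 0,"ay": 0,"az": 0,"fingers": 1},{"tx": 0,"ty": 0,"tz": 0,"ax": 0,"ay": 0,"az": 0,"fingers": 1},{"tx": 0,"ty": 0,"tz": 0,"ax": 0,"ay": 0,"az": 0,"fingers": 1}]'

```text
time_s: 14.05
eef_pos: [0.5532, -0.1934, 0.1022]
tool_rot: [179.9, -35.2, -10.1]
wrist_force: [0.3, 0.8, -0.1]
opening: -0.0002
```

```bash
python3 b.py b; python3 - <<'E'
from h import *
import cv2
s=r.get_image("scene")[:,:,::-1]
cv2.imwrite("pics/m3.png",cv2.resize(s[170:300,300:440],None,fx=4.5,fy=4.5,interpolation=cv2.INTER_CUBIC))
E
```

```text
14.05 [ 0.5532 -0.1934  0.1022] [179.9089 -35.1501 -10.099 ] out-force -0.12254378831308589 -0.00023572166523114642
(array([-0.0111, -0.0027,  0.0734]), array([ 0.0007, -0.0033,  0.0019]))
```

View pics/m3.png

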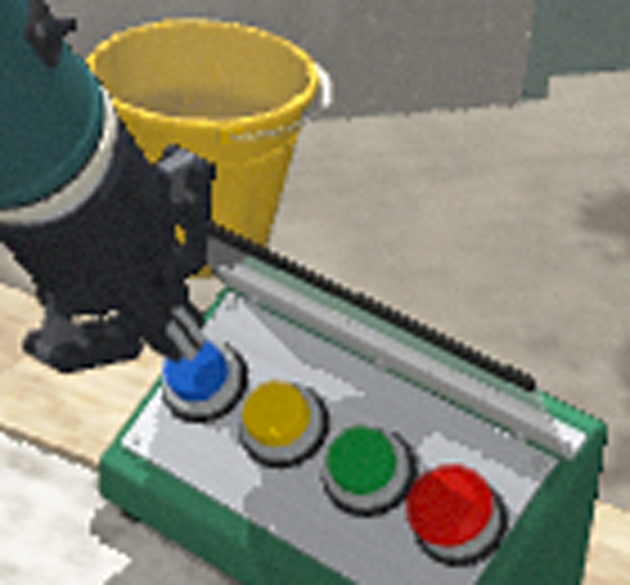

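The fingers point at the blue cap (200,370), but the upper finger linkage (190,220) sits close to the visor edge (210,228). I back off and turn 90° about the tool axis so the linkage lies along the row, clear of the visor.

Request:
drive_tool --commands '[{"tx": 0,"ty": 0,"tz": -0.1,"ax": 0,"ay": 0,"az": 0,"fingers": 1},{"tx": 0,"ty": 0,"tz": -0.1,"ax": 0,"ay": 0,"az": 0,"fingers": 1},{"tx": 0,"ty": 0,"tz": 0,"ax": 0,"ay": 0,"az": 0.16,"fingers": 1},{"tx": 0,"ty": 0,"tz": 0,"ax": 0,"ay": 0,"az": 0.16,"fingers": 1},{"tx": 0,"ty": 0,"tz": 0,"ax": 0,"ay": 0,"az": 0.16,"fingers": 1},{"tx": 0,"ty": 0,"tz": 0,"ax": 0,"ay": 0,"az": 0.16,"fingers": 1},{"tx": 0,"ty": 0,"tz": 0,"ax": 0,"ay": 0,"az": 0.16,"fingers": 1},{"tx": 0,"ty": 0,"tz": 0,"ax": 0,"ay": 0,"az": 0.16,"fingers": 1},{"tx": 0,"ty": 0,"tz": 0,"ax": 0,"ay": 0,"az": 0.16,"fingers": 1},{"tx": 0,"ty": 0,"tz": 0,"ax": 0,"ay": 0,"az": 0.16,"fingers": 1},{"tx": 0,"ty": 0,"tz": 0,"ax": 0,"ay": 0,"az": 0.16,"fingers": 1},{"tx": 0,"ty": 0,"tz": 0,"ax": 0,"ay": 0,"az": 0.16,"fingers": 1},{"tx": 0,"ty": 0,"tz": 0,"ax": 0,"ay": 0,"az": 0.16,"fingers": 1},{"tx": 0,"ty": 0,"tz": 0,"ax": 0,"ay": 0,"az": 0.16,"fingers": 1},{"tx": 0,"ty": 0,"tz": 0,"ax": 0,"ay": 0,"az": 0.08,"fingers": 1},{"tx": 0,"ty": 0,"tz": 0,"ax": 0,"ay": 0,"az": 0,"fingers": 1},{"tx": 0,"ty": 0,"tz": 0,"ax": 0,"ay": 0,"az": 0,"fingers": 1}]'

```text
time_s: 15.8
eef_pos: [0.5213, -0.1883, 0.1487]
tool_rot: [-144.8, -0.1, -100.1]
wrist_force: [0.8, -0.1, 0.6]
opening: 0.0
```

```bash
python3 - <<'E'
import numpy as np
R=np.load("Rt.npy");np.save("Rt.npy",np.c_[R[:,1],-R[:,0],R[:,2]])
E
python3 b.py b
```

```text
15.8 [ 0.5213 -0.1883  0.1487] [-144.7934   -0.1201 -100.1206] out-force 0.05244882464093184 3.053859003702138e-05
(array([-0.0049,  0.0127,  0.2621]), array([-0.0046, -0.0011,  0.0031]))
```

Request:
drive_tool --commands '[{"tx": -0.005,"ty": 0.0127,"tz": 0,"ax": -0.0046,"ay": -0.001,"az": 0.003,"fingers": 1},{"tx": 0,"ty": 0,"tz": 0.08,"ax": 0,"ay": 0,"az": 0,"fingers": 1},{"tx": 0,"ty": 0,"tz": 0.08,"ax": 0,"ay": 0,"az": 0,"fingers": 1},{"tx": 0,"ty": 0,"tz": 0.05,"ax": 0,"ay": 0,"az": 0,"fingers": 1},{"tx": 0,"ty": 0,"tz": 0.03,"ax": 0,"ay": 0,"az": 0,"fingers": 1},{"tx": 0,"ty": 0,"tz": 0.01,"ax": 0,"ay": 0,"az": 0,"fingers": 1},{"tx": 0,"ty": 0,"tz": 0,"ax": 0,"ay": 0,"az": 0,"fingers": 1},{"tx": 0,"ty": 0,"tz": 0,"ax": 0,"ay": 0,"az": 0,"fingers": 1},{"tx": 0,"ty": 0,"tz": 0,"ax": 0,"ay": 0,"az": 0,"fingers": 1}]'

```text
time_s: 16.7
eef_pos: [0.5602, -0.1936, 0.0846]
tool_rot: [-145.1, 0.1, -100.3]
wrist_force: [-2.7, 0.9, 1.1]
opening: -0.0002
```

```bash
python3 b.py b
```

```text
16.7 [ 0.5602 -0.1936  0.0846] [-145.0749    0.0605 -100.2811] out-force 2.538728784575173 -0.0001586111402530284
(array([ 0.0009, -0.0038,  0.0122]), array([ 0.0017,  0.0001, -0.0021]))
```

Request:
drive_tool --commands '[{"tx": 0,"ty": -0.004,"tz": 0.007,"ax": 0,"ay": 0,"az": 0,"fingers": 1},{"tx": 0,"ty": 0,"tz": 0.007,"ax": 0,"ay": 0,"az": 0,"fingers": 1},{"tx": 0,"ty": 0,"tz": 0,"ax": 0,"ay": 0,"az": 0,"fingers": 1},{"tx": 0,"ty": 0,"tz": 0,"ax": 0,"ay": 0,"az": 0,"fingers": 1}]'

```text
time_s: 17.1
eef_pos: [0.5641, -0.1943, 0.0816]
tool_rot: [-145.1, 0.1, -100.3]
wrist_force: [-5.0, 0.9, 2.9]
opening: 0.0003
```

```bash
python3 b.py b
```

```text
17.1 [ 0.5641 -0.1943  0.0816] [-145.0605    0.0907 -100.2886] out-force 5.223807159942842 0.00033975534508834946
(array([ 0.0009,  0.0014, -0.0038]), array([ 0.0013,  0.0006, -0.0027]))
```

Request:
drive_tool --commands '[{"tx": 0,"ty": 0,"tz": 0.007,"ax": 0,"ay": 0,"az": 0,"fingers": 1},{"tx": 0,"ty": 0,"tz": 0.007,"ax": 0,"ay": 0,"az": 0,"fingers": 1},{"tx": 0,"ty": 0,"tz": 0,"ax": 0,"ay": 0,"az": 0,"fingers": 1},{"tx": 0,"ty": 0,"tz": 0,"ax": 0,"ay": 0,"az": 0,"fingers": 1}]'

```text
time_s: 17.5
eef_pos: [0.5649, -0.1944, 0.0804]
tool_rot: [-144.9, 0.0, -100.4]
wrist_force: [-29.8, 4.3, 41.1]
opening: 0.0003
```

```bash
python3 b.py b
```

```text
17.5 [ 0.5649 -0.1944  0.0804] [-144.9465    0.0415 -100.3556] out-force 50.91641726873243 0.0003341870374182954
(array([ 0.0011,  0.0013, -0.0087]), array([-0.0012, -0.0012, -0.0032]))
```

Spring forces (2.5 N, 5.2 N, then the stop at 51 N) show blue fully in. Its bottom is about 2 mm past my estimated face, so the next presses will be softer. I back out and move to yellow.

Request:
drive_tool --commands '[{"tx": 0,"ty": 0,"tz": -0.03,"ax": 0,"ay": 0,"az": 0,"fingers": 1},{"tx": 0,"ty": 0,"tz": -0.07,"ax": 0,"ay": 0,"az": 0,"fingers": 1},{"tx": 0,"ty": 0,"tz": 0,"ax": 0,"ay": 0,"az": 0,"fingers": 1},{"tx": 0,"ty": 0,"tz": 0,"ax": 0,"ay": 0,"az": 0,"fingers": 1}]'

```text
time_s: 17.9
eef_pos: [0.5508, -0.1924, 0.1036]
tool_rot: [-144.9, 0.0, -100.3]
wrist_force: [1.1, 0.8, 0.3]
opening: 0.0
```

```bash
python3 b.py y;  python3 - <<'E'
from h import *
import cv2
s=r.get_image("scene")[:,:,::-1]
cv2.imwrite("pics/m4.png",cv2.resize(s[170:300,300:440],None,fx=4.5,fy=4.5,interpolation=cv2.INTER_CUBIC))
E
```

```text
17.9 [ 0.5508 -0.1924  0.1036] [-144.911     0.0445 -100.2831] out-force -0.2696436339614092 4.371965456814113e-05
(array([0.1724, 0.0074, 0.0812]), array([-0.002 , -0.0002, -0.002 ]))
```

View pics/m4.png

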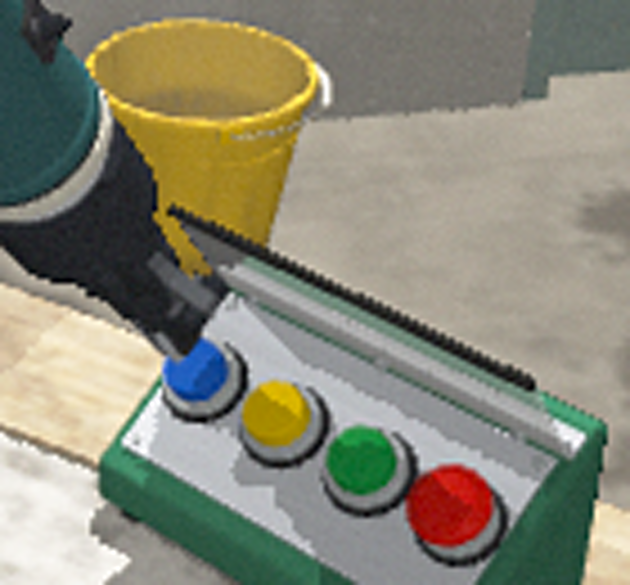

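Request:
drive_tool --commands '[{"tx": 0.086,"ty": 0.004,"tz": 0,"ax": -0.002,"ay": 0,"az": -0.002,"fingers": 1},{"tx": 0.086,"ty": 0.003,"tz": 0,"ax": 0,"ay": 0,"az": 0,"fingers": 1},{"tx": 0,"ty": 0,"tz": 0,"ax": 0,"ay": 0,"az": 0,"fingers": 1},{"tx": 0,"ty": 0,"tz": 0.03,"ax": 0,"ay": 0,"az": 0,"fingers": 1},{"tx": 0,"ty": 0,"tz": 0.02,"ax": 0,"ay": 0,"az": 0,"fingers": 1},{"tx": 0,"ty": 0,"tz": 0,"ax": 0,"ay": 0,"az": 0,"fingers": 1},{"tx": 0,"ty": 0,"tz": 0,"ax": 0,"ay": 0,"az": 0,"fingers": 1}]'

```text
time_s: 18.65
eef_pos: [0.5475, -0.2432, 0.0887]
tool_rot: [-145.2, 0.1, -100.2]
wrist_force: [0.1, 0.7, 0.6]
opening: 0.0
```

```bash
python3 b.py y
```

```text
18.65 [ 0.5475 -0.2432  0.0887] [-145.173     0.0849 -100.1905] out-force 0.4547804921892389 4.8988435904144383e-05
(array([ 0.0039, -0.0056,  0.0296]), array([ 0.0038,  0.0017, -0.0008]))
```

Request:
drive_tool --commands '[{"tx": 0.004,"ty": -0.005,"tz": 0.01,"ax": 0,"ay": 0,"az": 0,"fingers": 1},{"tx": 0,"ty": 0,"tz": 0.01,"ax": 0,"ay": 0,"az": 0,"fingers": 1},{"tx": 0,"ty": 0,"tz": 0.01,"ax": 0,"ay": 0,"az": 0,"fingers": 1},{"tx": 0,"ty": 0,"tz": 0,"ax": 0,"ay": 0,"az": 0,"fingers": 1},{"tx": 0,"ty": 0,"tz": 0,"ax": 0,"ay": 0,"az": 0,"fingers": 1}]'

```text
time_s: 19.15
eef_pos: [0.5536, -0.2461, 0.083]
tool_rot: [-145.1, 0.0, -100.2]
wrist_force: [-1.4, 1.1, 3.7]
opening: 0.0002
```

```bash
python3 b.py y
```

```text
19.15 [ 0.5536 -0.2461  0.083 ] [-145.104     0.0395 -100.2012] out-force 3.899141548498483 0.00022383626182880526
(array([-0.0018,  0.0014,  0.0014]), array([ 0.0023,  0.0008, -0.0004]))
```

Request:
drive_tool --commands '[{"tx": 0,"ty": 0,"tz": 0.004,"ax": 0,"ay": 0,"az": 0,"fingers": 1},{"tx": 0,"ty": 0,"tz": 0,"ax": 0,"ay": 0,"az": 0,"fingers": 1},{"tx": 0,"ty": 0,"tz": 0,"ax": 0,"ay": 0,"az": 0,"fingers": 1}]'

```text
time_s: 19.45
eef_pos: [0.5543, -0.2462, 0.082]
tool_rot: [-145.1, 0.0, -100.2]
wrist_force: [-0.3, 2.0, 4.0]
opening: -0.0001
```

```bash
python3 b.py y
```

```text
19.45 [ 0.5543 -0.2462  0.082 ] [-145.1029    0.0362 -100.2045] out-force 3.6214647628622716 -0.00010240258979975115
(array([-0.002 ,  0.0014, -0.0025]), array([ 0.0023,  0.0007, -0.0004]))
```

Request:
drive_tool --commands '[{"tx": 0,"ty": 0,"tz": 0.003,"ax": 0,"ay": 0,"az": 0,"fingers": 1},{"tx": 0,"ty": 0,"tz": 0,"ax": 0,"ay": 0,"az": 0,"fingers": 1},{"tx": 0,"ty": 0,"tz": 0,"ax": 0,"ay": 0,"az": 0,"fingers": 1}]'

```text
time_s: 19.75
eef_pos: [0.5548, -0.2463, 0.0812]
tool_rot: [-145.1, 0.0, -100.2]
wrist_force: [-0.8, 1.4, 4.0]
opening: -0.0001
```

Request:
drive_tool --commands '[{"tx": 0,"ty": 0,"tz": 0.002,"ax": 0,"ay": 0,"az": 0,"fingers": 1},{"tx": 0,"ty": 0,"tz": 0,"ax": 0,"ay": 0,"az": 0,"fingers": 1},{"tx": 0,"ty": 0,"tz": 0,"ax": 0,"ay": 0,"az": 0,"fingers": 1}]'

```text
time_s: 20.05
eef_pos: [0.555, -0.2463, 0.0809]
tool_rot: [-145.1, 0.0, -100.2]
wrist_force: [-2.9, 2.2, 7.0]
opening: -0.0002
```

```bash
python3 b.py y
```

```text
20.05 [ 0.555  -0.2463  0.0809] [-145.0983    0.0349 -100.2059] out-force 7.549774866995672 -0.00017191677080129252
(array([-0.0019,  0.0014, -0.0071]), array([ 0.0022,  0.0006, -0.0004]))
```

Request:
drive_tool --commands '[{"tx": 0,"ty": 0,"tz": 0.002,"ax": 0,"ay": 0,"az": 0,"fingers": 1},{"tx": 0,"ty": 0,"tz": 0,"ax": 0,"ay": 0,"az": 0,"fingers": 1},{"tx": 0,"ty": 0,"tz": 0,"ax": 0,"ay": 0,"az": 0,"fingers": 1}]'

```text
time_s: 20.35
eef_pos: [0.5551, -0.2464, 0.0807]
tool_rot: [-145.1, 0.0, -100.2]
wrist_force: [-6.1, 2.3, 13.8]
opening: -0.0002
```

Request:
drive_tool --commands '[{"tx": 0,"ty": 0,"tz": -0.03,"ax": 0,"ay": 0,"az": 0,"fingers": 1},{"tx": 0,"ty": 0,"tz": -0.07,"ax": 0,"ay": 0,"az": 0,"fingers": 1},{"tx": 0,"ty": 0,"tz": 0,"ax": 0,"ay": 0,"az": 0,"fingers": 1},{"tx": 0,"ty": 0,"tz": 0,"ax": 0,"ay": 0,"az": 0,"fingers": 1},{"tx": 0,"ty": 0,"tz": 0,"ax": 0,"ay": 0,"az": 0,"fingers": 1}]'

```text
time_s: 20.85
eef_pos: [0.5384, -0.2436, 0.1041]
tool_rot: [-145.2, 0.0, -100.2]
wrist_force: [-0.4, -0.0, 0.0]
opening: 0.0001
```

```bash
python3 b.py g
```

```text
20.85 [ 0.5384 -0.2436  0.1041] [-145.16      0.0348 -100.2407] out-force 0.2511068511016771 0.0001354192649411547
(array([ 0.17  , -0.0015,  0.0888]), array([ 0.0036,  0.0002, -0.0011]))
```

Request:
drive_tool --commands '[{"tx": 0.085,"ty": -0.001,"tz": 0,"ax": 0.003,"ay": 0,"az": 0,"fingers": 1},{"tx": 0.085,"ty": 0,"tz": 0,"ax": 0,"ay": 0,"az": 0,"fingers": 1},{"tx": 0,"ty": 0,"tz": 0,"ax": 0,"ay": 0,"az": 0,"fingers": 1},{"tx": 0,"ty": 0,"tz": 0,"ax": 0,"ay": 0,"az": 0,"fingers": 1},{"tx": 0,"ty": 0,"tz": 0.04,"ax": 0,"ay": 0,"az": 0,"fingers": 1},{"tx": 0,"ty": 0,"tz": 0.02,"ax": 0,"ay": 0,"az": 0,"fingers": 1},{"tx": 0,"ty": 0,"tz": 0,"ax": 0,"ay": 0,"az": 0,"fingers": 1},{"tx": 0,"ty": 0,"tz": 0,"ax": 0,"ay": 0,"az": 0,"fingers": 1}]'

```text
time_s: 21.65
eef_pos: [0.5396, -0.2945, 0.0897]
tool_rot: [-145.0, 0.1, -100.2]
wrist_force: [-0.3, 0.2, 0.4]
opening: 0.0002
```

```bash
python3 b.py g
```

```text
21.65 [ 0.5396 -0.2945  0.0897] [-145.0452    0.0788 -100.1617] out-force 0.49132386199775757 0.0001770234025024573
(array([ 0.0039, -0.0009,  0.0299]), array([ 0.001 ,  0.002 , -0.0002]))
```

Request:
drive_tool --commands '[{"tx": 0.003,"ty": 0,"tz": 0.01,"ax": 0,"ay": 0,"az": 0,"fingers": 1},{"tx": 0,"ty": 0,"tz": 0.01,"ax": 0,"ay": 0,"az": 0,"fingers": 1},{"tx": 0,"ty": 0,"tz": 0.01,"ax": 0,"ay": 0,"az": 0,"fingers": 1},{"tx": 0,"ty": 0,"tz": 0.005,"ax": 0,"ay": 0,"az": 0,"fingers": 1},{"tx": 0,"ty": 0,"tz": 0,"ax": 0,"ay": 0,"az": 0,"fingers": 1},{"tx": 0,"ty": 0,"tz": 0,"ax": 0,"ay": 0,"az": 0,"fingers": 1}]'

```text
time_s: 22.25
eef_pos: [0.5455, -0.2973, 0.0816]
tool_rot: [-145.0, 0.0, -100.2]
wrist_force: [-0.8, 1.9, 4.1]
opening: -0.0001
```

```bash
python3 b.py g
```

```text
22.25 [ 0.5455 -0.2973  0.0816] [-144.9858    0.044  -100.2027] out-force 4.004617553327159 -6.861850950883731e-05
(array([-0.0018,  0.0009, -0.0043]), array([-0.0003,  0.0008, -0.0005]))
```

Request:
drive_tool --commands '[{"tx": 0,"ty": 0,"tz": 0.002,"ax": 0,"ay": 0,"az": 0,"fingers": 1},{"tx": 0,"ty": 0,"tz": 0,"ax": 0,"ay": 0,"az": 0,"fingers": 1},{"tx": 0,"ty": 0,"tz": 0,"ax": 0,"ay": 0,"az": 0,"fingers": 1}]'

```text
time_s: 22.55
eef_pos: [0.5459, -0.2974, 0.0811]
tool_rot: [-145.0, 0.0, -100.2]
wrist_force: [-1.8, 1.7, 3.8]
opening: 0.0003
```

```bash
python3 b.py g
```

```text
22.55 [ 0.5459 -0.2974  0.0811] [-144.9905    0.0432 -100.2037] out-force 4.3382411829780025 0.00026509479432526714
(array([-0.0018,  0.0007, -0.0063]), array([-0.0002,  0.0008, -0.0005]))
```

Request:
drive_tool --commands '[{"tx": 0,"ty": 0,"tz": 0.002,"ax": 0,"ay": 0,"az": 0,"fingers": 1},{"tx": 0,"ty": 0,"tz": 0,"ax": 0,"ay": 0,"az": 0,"fingers": 1},{"tx": 0,"ty": 0,"tz": 0,"ax": 0,"ay": 0,"az": 0,"fingers": 1}]'

```text
time_s: 22.85
eef_pos: [0.546, -0.2974, 0.0808]
tool_rot: [-145.0, 0.0, -100.2]
wrist_force: [-4.3, 1.6, 9.9]
opening: 0.0001
```

Request:
drive_tool --commands '[{"tx": 0,"ty": 0,"tz": 0.002,"ax": 0,"ay": 0,"az": 0,"fingers": 1},{"tx": 0,"ty": 0,"tz": 0,"ax": 0,"ay": 0,"az": 0,"fingers": 1},{"tx": 0,"ty": 0,"tz": 0,"ax": 0,"ay": 0,"az": 0,"fingers": 1}]'

```text
time_s: 23.15
eef_pos: [0.5461, -0.2974, 0.0807]
tool_rot: [-145.0, 0.0, -100.2]
wrist_force: [-9.1, 3.9, 16.2]
opening: 0.0004
```

Green is on its stop (~19 N). Retract well clear and check.

Request:
drive_tool --commands '[{"tx": 0,"ty": 0,"tz": -0.03,"ax": 0,"ay": 0,"az": 0,"fingers": 1},{"tx": 0,"ty": 0,"tz": -0.08,"ax": 0,"ay": 0,"az": 0,"fingers": 1},{"tx": 0,"ty": 0,"tz": -0.1,"ax": 0,"ay": 0,"az": 0,"fingers": 1},{"tx": 0,"ty": 0,"tz": -0.1,"ax": 0,"ay": 0,"az": 0,"fingers": 1},{"tx": 0,"ty": 0,"tz": -0.1,"ax": 0,"ay": 0,"az": 0,"fingers": 1},{"tx": 0,"ty": 0,"tz": 0,"ax": 0,"ay": 0,"az": 0,"fingers": 1},{"tx": 0,"ty": 0,"tz": 0,"ax": 0,"ay": 0,"az": 0,"fingers": 1},{"tx": 0,"ty": 0,"tz": 0,"ax": 0,"ay": 0,"az": 0,"fingers": 1},{"tx": 0,"ty": 0,"tz": 0,"ax": 0,"ay": 0,"az": 0,"fingers": 1}]'

```text
time_s: 24.05
eef_pos: [0.4772, -0.2849, 0.1796]
tool_rot: [-145.1, 0.1, -100.2]
wrist_force: [0.1, -0.5, 0.2]
opening: 0.0
```

```bash
python3 b.py g;  python3 - <<'E'
from h import *
import cv2
s=r.get_image("scene")[:,:,::-1]
cv2.imwrite("pics/m5.png",cv2.resize(s[160:320,150:450],None,fx=2.6,fy=2.6,interpolation=cv2.INTER_CUBIC))
E
```

```text
24.05 [ 0.4772 -0.2849  0.1796] [-145.074     0.1078 -100.2033] out-force 0.05482365688990417 4.311306868601134e-05
(array([-0.0009, -0.0019,  0.3959]), array([ 0.0016,  0.002 , -0.0013]))
```

View pics/m5.png

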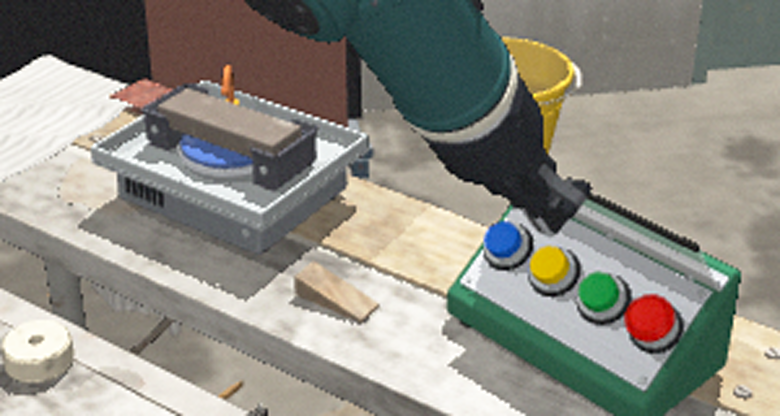

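The stone is seated (230,120), all four caps are out, the wedge (335,290) and tile (145,95) are in place, and the arm is clear.

```bash
python3 -c "
from bench import r
print(r.hand_in())"
```

```text
the job is handed in; nothing more can be done
None
```

The stone lies flat across the blue disc in both forks. I then pressed blue, yellow and green in that order, each to its stop and fully out before the next, and handed the job in at about 24 s of the 58 s allowed.

**Last checks:** the final picture shows the stone seated, all four caps out, the red stop not pressed, and the wedge and tile in place. The arm was clear of everything, with about 0 N at the wrist.

**What did not go as planned:**
- **Blue press:** it reached its stop harder than I meant, about 51 N at the wrist through the fingertips. That is under the 120 N wrist limit. I took the 40 N limit as applying to the arm and gripper body, not the fingertips.
- **Yellow and green presses:** they stopped at about 14 N and 19 N.
- **Button height:** the buttons' full-in position was about 2 mm past my camera-estimated faces instead of 8 mm, so my estimate of the faces was about 6 mm too low. I judged full travel by force instead.

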